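# Refit the label printer's platen roller and feed a label

## Robot

A 6-joint arm with a two-finger parallel gripper is mounted at the origin on the work surface. World frame = base frame: x ahead of the robot, y to its left, z up, the work surface at z = 0. Lengths are in m, angles in rad, forces in N, time in s.
With the tool pointing down it reaches from about 0.375 to 0.975 m from the base axis. Payload 3.8 kg.
Tool frame: the origin (TCP) lies at the very end of the fingers, on their centre line; the grasp point (between the pads) lies 19 mm behind it (grasp_offset is the distance from the TCP to the grasp point, in m); z points along the fingers, y is the line along which they close (so a half turn about z gives the same grasp; the last joint's range is limited). The gripper opens to 88 mm and grips with 3 to 60 N. Pads are 18 mm wide; open, the fingers measure 123 mm over their backs; the gripper's body (75 mm by 187 mm) begins 45 mm behind the grasp point.
Start: joints at [1.199, 0.264, 1.604, -0, 1.274, -0.037], TCP at [0.222, 0.638, 0.239] pointing down, gripper open.
Joint ranges: [-2.63, 2.63], [-0.94, 2.18], [0.31, 2.57], [-1.31, 4.45], [0, 2.66], [-2.55, 2.55]. Speed limits (rad/s): [2.57, 2.57, 3.14, 3.14, 3.14, 3.14].

## Interface

Orientations are given as a unit quaternion [w, x, y, z].
In Python, from plant import movep, servo_line, movej, gripper_open, close_gripper, pause, ik, read_camera, camera_info, MotionError, job_done, get_clock, get_joint_positions, get_dq, get_effort, get_tcp_pos, get_eef_rot, get_force, get_wrist_torque, get_finger_gap, get_gripper_force, grasp_offset gives the robot as it stands. Calls block until the motion is done:
- movep(position, orientation): joint-space move of the TCP to a pose.
- servo_line(position, ori=None, v=0.15, max_force=None): straight line of the TCP; ori=None keeps the orientation; v is the mean speed in m/s. With max_force (N) it stops when the force on the tool has changed by that much, and returns True; else False.
- movej(angles): joint-space move.
- gripper_open() and close_gripper(strength=None): open the fingers fully, or close them until they stop; strength is the grip in N (None keeps the last).
- pause(seconds).
- ik(position, orientation): joint angles nearest the present ones, or None.
- read_camera(name): name is "side" or "top" or "wrist"; returns (picture, depth): 480x640x3 uint8, red, green, blue; 480x640 float32, m along the optical axis (not along the pixel's ray), 0 where there is no reading.
- camera_info(name): a dict with "fx", "fy", "cx", "cy" (pixels), "extrinsics" (4x4, takes a point from world to camera coordinates); the wrist camera has in their place "mount" (4x4, takes a point from camera to tool coordinates, whose origin is the TCP and whose axes are the flange's). Camera axes: x right, y down, z forward; pixel columns grow to the right and rows downward; lengths in m; the calibration is good to about 2 mm. A picture is of the moment at which its call begins: read the wrist's pose just before it. camera_info takes no time and is no camera call.
A pose or a line that the arm cannot do raises MotionError and nothing moves.
- job_done(): hands the job in; it is judged then, once.
Readings, each from a call of its own:
- get_clock(): time.
- get_joint_positions(): joint angles.
- get_dq(): joint speeds.
- get_effort(): joint torques, N m.
- get_tcp_pos(): TCP position.
- get_eef_rot(): TCP orientation.
- get_force(): force on the tool from outside, world axes, zero at the start.
- get_wrist_torque(): the same for the moment, N m.
- get_finger_gap(): finger opening in m.
- get_gripper_force(): force on a finger pad.
Only numpy, scipy, OpenCV 4.12 (cv2) and the standard library are available. Lean on these libraries where they do the work, as an engineer would, in place of code of your own. Each camera call takes 0.05 s, during which the arm holds its last target. There are 200 camera calls.

## Task

The label printer's cover is off for cleaning: take the rubber platen roller from its blue service stand and press it straight down into the printer's open bay until both ends snap under the green spring clips and it sits fully home in its black notches. Then twist the black feed knob clockwise to its stop and let go, so that it springs back to its rest. Leave the other things on the desk where they are.

Things in the scene. Friction and masses are not known exactly. Their poses are not given: they have to be found in the camera images.
- roller_mid (a point): centre of the loose platen roller: a black rubber cylinder, diameter 26, length 108 mm, its axis along the point's y (level; either end may go either way). At each end a steel shaft of diameter 16 runs 14 mm farther and then tapers over 4 mm to a 4 mm flat, 144 mm over all. Mass about 0.16 kg. It starts lying in the stand with its axis 50 mm above the table, 38 mm above the stand's base plate
- stand: fixed blue service stand, base plate 80 x 150 x 12 mm; origin at the centre of its underside; the roller lies along its y in two V notches 7 mm thick at y = +62 and -62 mm, whose arms rise to 62 mm above the table; nothing else stands on the plate
- printer: fixed white label printer without cover, x -125 to 85, y -180 to 95 mm; origin on the table under the centre of the roller bay, z up. Bay: floor 12 mm high, walls at x = -69 and +69 mm (42 and 48 mm high), at y = +86 and -88 mm (60 mm high). The wall at -y is the side of the knob pod, 60 mm high; a label outlet 40 mm high juts out at -x
- seat (a point): where the roller's centre must end: 55 mm above the table (43 above the bay floor) in the middle of the bay, axes as the printer's; the roller's axis must lie along the point's y. Two black V notches (7 mm thick, at y = +62 and -62 mm, 36 mm wide at the mouth 12 mm above the seat) carry the shafts; the clips stand just outside them
- clip_left (a joint): spring clip at the bay's +y end: angle 0 at rest, grows as its top is pushed outward, at most 0.3, 0 to 0.05 with the roller seated. Steel arm with a green nose 7 mm above seat height, flared to 77 mm above the table; 135 mm between the two noses. Pressing the roller down spreads each by some 4 mm, about 10 N in all; in the last 7 mm the ends are past the noses, which then hold it down
- clip_right (a joint): the same for the clip at the bay's -y end
- knob_grip (a point): point on the vertical axis of the black round feed knob, 84 mm above the table, at x = 0, y = -145 mm of the printer, to grip the knob at. Knob: diameter 40 mm, from 62 to 100 mm above the table, white pointer on top; the pod's top is 60 mm high
- knob (a joint): angle of the feed knob, 0 at rest, grows clockwise seen from above to the stop at 1.2 rad; a spring (0.025 N m at rest, 0.085 N m at the stop) returns it to 0 when let go
- cartons: bystander: row of four white and blue medicine cartons, 50 x 120 x 70 mm, origin at its underside
- flask: bystander: slate water flask, diameter 74, height 230 mm, origin at its underside
- pills: bystander: white pill jar, diameter 52, height 95 mm, origin at its underside
- soap: bystander: amber bottle, diameter 60, height 160 mm, origin at its underside
- driver: bystander: screwdriver lying flat, origin at its underside
Not all that is in view belongs to the job. Leave any pink, purple or yellow look-alike of the part that bears roller_mid alone.

How it is judged:
By the outcome, as a careful person would: the job done as asked, in the order asked, and still so for the second after the job is handed in, with the robot touching nothing.
It also fails if it takes over 56 s, if anything falls off the work surface, if the arm or the gripper's body presses on something with over 40 N, if the wrist force passes 120 N, or if a joint passes its speed limit or range.

## Working session

There is one attempt and no reset: what is moved stays moved. The work goes in short steps, each a Python script; the robot and the scene stay as the last script left them, time stands still between calls to the robot, and variables do not carry over. Pictures are saved under pics/ and viewed, at most 10 in all, crops included, and the job is handed in when it is done.

```bash
mkdir -p pics; ls; python3 - <<'E'
from plant import *
import cv2,numpy as np
for n in("top","side"):
    p,d=read_camera(n); cv2.imwrite(f"pics/{n}0.png",p[:,:,::-1]); np.savez(f"{n}0.npz",p=p,d=d)
    c=camera_info(n); print(n,c)
print(camera_info("wrist"),get_clock(),grasp_offset,get_eef_rot())
E
```

```text
pics
top {'fx': 615.3651029224991, 'fy': 615.3651029224991, 'cx': 314.8519166701554, 'cy': 241.10559251614546, 'extrinsics': array([[ 0.02693343, -0.99958709, -0.01001222, -0.0836122 ],
       [-0.98948284, -0.02523452, -0.14243222,  0.54417438],
       [ 0.14212075,  0.01374311, -0.98975392,  1.63631991],
       [ 0.        ,  0.        ,  0.        ,  1.        ]])}
side {'fx': 454.17101361545286, 'fy': 454.17101361545286, 'cx': 321.48121177243877, 'cy': 242.32846526531864, 'extrinsics': array([[ 9.89817623e-01, -1.42341261e-01,  1.95529652e-04,
        -5.63052382e-01],
       [-8.12220761e-02, -5.65931920e-01, -8.20441366e-01,
         6.69065063e-02],
       [ 1.16893315e-01,  8.12071442e-01, -5.71730641e-01,
         1.20909067e+00],
       [ 0.00000000e+00,  0.00000000e+00,  0.00000000e+00,
         1.00000000e+00]])}
{'fx': 429.32945381519147, 'fy': 429.32945381519147, 'cx': 320.4138120346683, 'cy': 246.3352617123442, 'mount': array([[ 1.50614621e-05, -9.65898318e-01, -2.58921686e-01,
         6.61238932e-02],
       [ 9.99999950e-01, -6.70959876e-05,  3.08469191e-04,
        -1.03087263e-03],
       [-3.15322478e-04, -2.58921678e-01,  9.65898269e-01,
        -1.45047302e-01],
       [ 0.00000000e+00,  0.00000000e+00,  0.00000000e+00,
         1.00000000e+00]])} 0.1 0.0187 [-2.06335118e-04  1.66635818e-01  9.86017952e-01 -1.03002393e-03]
```

View pics/top0.png

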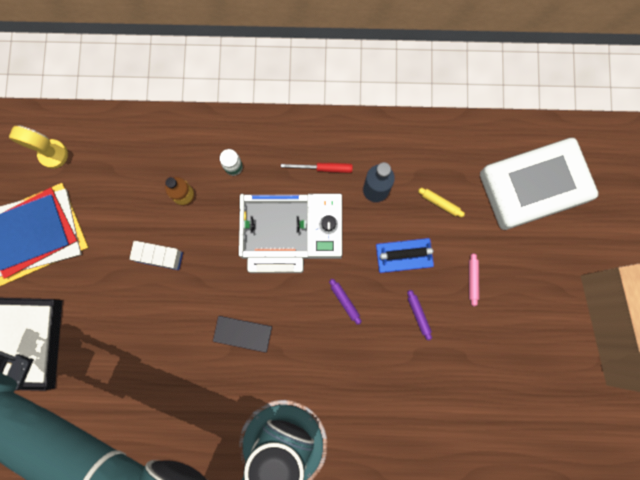

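View pics/side0.png

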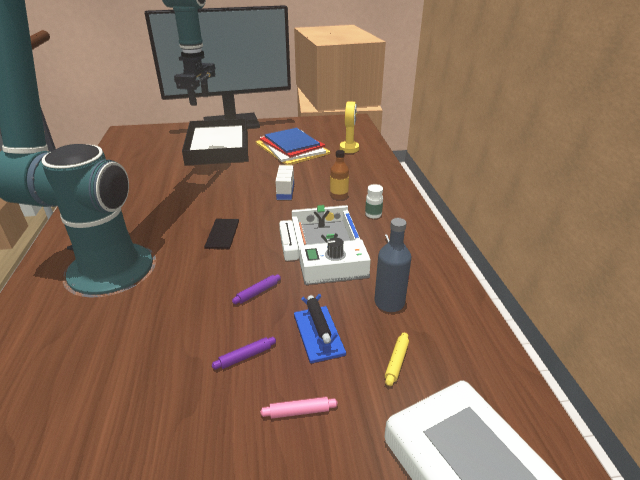

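The picture shows the roller candidates in the top view: black roller on the blue stand (406,254), purple (345,301) and (419,314), pink (474,279), yellow (441,202). By the description, I choose the black one at (406,254). The printer bay is at about (277,225), the knob at (328,225), and the flask at (379,182) is near both. I'll check with a close crop.

```bash
cat > h.py <<'E'
from plant import *
import cv2,numpy as np
from scipy.spatial.transform import Rotation as R
def px(n,u,v,z):
    "world point on plane z=z seen at pixel (u,v) of fixed camera n"
    c=camera_info(n);return ray(c,np.linalg.inv(c["extrinsics"]),u,v,z)
def ray(c,T,u,v,z):
    d=T[:3,:3]@[(u-c["cx"])/c["fx"],(v-c["cy"])/c["fy"],1]
    return T[:3,3]+d*(z-T[2,3])/d[2]
def wristT(pos,q):
    T=np.eye(4);T[:3,:3]=R.from_quat(q,scalar_first=True).as_matrix();T[:3,3]=pos
    return T@camera_info("wrist")["mount"]
def down(a):
    "tool down, finger-closing line (tool y) along world direction a (rad from x)"
    y=np.array([np.cos(a),np.sin(a),0]);z=np.array([0,0,-1.]);x=np.cross(y,z)
    return R.from_matrix(np.c_[x,y,z]).as_quat(scalar_first=True)
E
python3 - <<'E'
from h import *
p=np.load("top0.npz")["p"]
cv2.imwrite("pics/topc.png",cv2.resize(p[170:300,230:450,::-1],None,fx=3.6,fy=3.6,interpolation=cv2.INTER_CUBIC))
for u,v,z in[(406,254,.06),(277,225,.055),(328,225,.1),(379,182,.1),(230,160,.09),(180,190,.1)]:print(u,v,px("top",u,v,z))
E
```

```text
406 254 [ 0.51448453 -0.31425264  0.06      ]
277 225 [0.5852268  0.03406195 0.055     ]
328 225 [ 0.58101575 -0.10358873  0.1       ]
379 182 [ 0.70016123 -0.23614677  0.1       ]
230 160 [0.75347358 0.16427242 0.09      ]
180 190 [0.66542536 0.29192856 0.1       ]
```

View pics/topc.png

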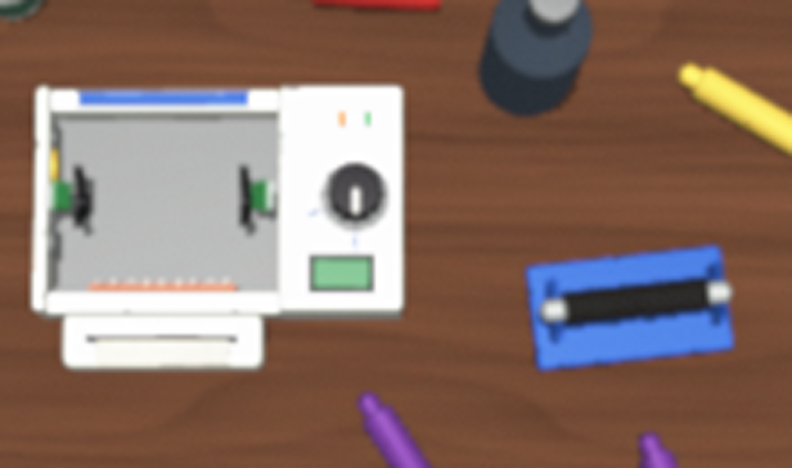

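The crop shows the black roller with steel ends at crop (553,310) and (719,292), lying in the blue stand, so the choice holds. The printer has its outlet toward the robot and the knob at -y, so its axes roughly match the world's. Next I take close wrist views of both.

```bash
python3 - <<'E'
from h import *
for nm,p,a in[("prn",(.585,-.02,.25),0),("std",(.514,-.314,.22),.1)]:
    best=min((j for j in (ik(p,down(a)),ik(p,down(a+np.pi))) if j is not None),key=lambda j:abs(j[5]))
    movej(best); pause(.2)
    pos,q=get_tcp_pos(),get_eef_rot(); im,d=read_camera("wrist")
    cv2.imwrite(f"pics/{nm}.png",im[:,:,::-1]); np.savez(f"{nm}.npz",p=im,d=d,T=wristT(pos,q))
    print(nm,best,pos,q,get_clock())
E
```

```text
prn [-7.67268133e-02  8.84283506e-02  1.78767210e+00 -4.44089210e-16
  1.26549220e+00 -7.67268133e-02] [ 0.58503968 -0.01937784  0.2499562 ] [-4.82463045e-05  7.06742041e-01  7.07471331e-01 -8.23863850e-06] 3.0083
std [-5.89743783e-01  1.40189777e-01  1.78633185e+00 -4.44089210e-16
  1.21507103e+00 -6.89743783e-01] [ 0.51475715 -0.31285353  0.22024664] [1.76054083e-04 6.70178156e-01 7.42200236e-01 1.31894786e-04] 4.425
```

View pics/prn.png

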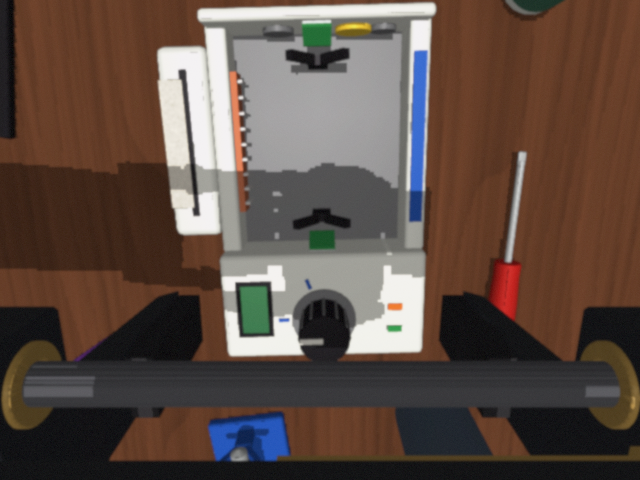

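View pics/std.png

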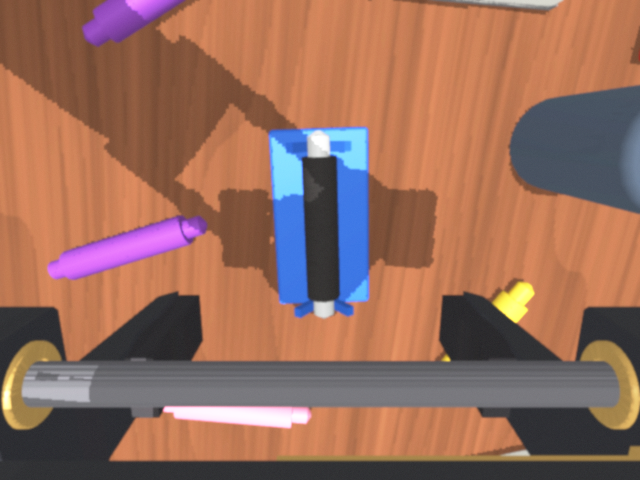

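The printer view shows the green clip noses at (316,34) and (321,240), with the notches beside them and the knob top at about (325,338). The stand view shows the rubber from (303..335,157) to (308..340,300), steel ends at (318,143) and (323,307), and the flask well to the right at x>510. I'll turn these into poses using depth.

```bash
python3 - <<'E'
from h import *
c=camera_info("wrist")
def cloud(nm):
    f=np.load(nm+".npz");p,d,T=f["p"].astype(int),f["d"].astype(float),f["T"]
    v,u=np.mgrid[:480,:640];X=np.stack([(u-c["cx"])/c["fx"]*d,(v-c["cy"])/c["fy"]*d,d],-1)@T[:3,:3].T+T[:3,3]
    return p,d,X,T
p,d,X,T=cloud("std")
def pr(*a):print(*[np.round(x,4) if not isinstance(x,str) else x for x in a])
# roller: rubber pixels and everything above 45mm
sub=np.zeros(d.shape,bool);sub[120:330,250:390]=True
rub=sub&(d>0)&(p.max(-1)<70)&(X[...,2]>.045)&(X[...,2]<.075)
q=X[rub];m=q.mean(0);w=np.linalg.svd((q-m)[:,:2],full_matrices=False)[2][0];w*=-np.sign(w[1])
s=(q-m)[:,:2]@w;n=np.array([-w[1],w[0]]);t=(q-m)[:,:2]@n
pr("rubber",len(q),m,"dir",w,"len",np.percentile(s,[.5,99.5]),"wid",np.percentile(t,[1,99]),"ztop",np.percentile(q[:,2],98))
pr("centre",m[:2]+w*np.percentile(s,[.5,99.5]).mean()+n*np.percentile(t,[1,99]).mean())
a,b=ray(c,T,319,157,.06),ray(c,T,324,300,.06);pr("px ends",a,b,"mid",(a+b)/2,"len",np.linalg.norm(a-b))
st=sub&(d>0)&(X[...,2]>.008)&(X[...,2]<.016)&(p[...,2]>p[...,0]+60)
r=cv2.minAreaRect(X[st][:,:2].astype(np.float32)*1000);print("stand",r)
p,d,X,T=cloud("prn")
g=(p[...,1]>p[...,0]+25)&(p[...,1]>p[...,2]+15)&(d>0)
for nm,a in(("L",np.s_[15:60,295:340]),("R",np.s_[225:255,300:345])):
    q=X[a][g[a]];pr("clip",nm,len(q),q.mean(0),q.min(0),q.max(0));v,u=np.nonzero(g[a]);print(u.min()+a[1].start,u.max()+a[1].start,v.min()+a[0].start,v.max()+a[0].start)
k=(d>0)&(X[...,2]>.092)&(X[...,2]<.106);k[:280]=0;k[362:]=0;k[:,:285]=0;k[:,365:]=0
q=X[k];pr("knob",len(q),np.median(q[:,2]),cv2.minEnclosingCircle(q[:,:2].astype(np.float32)*1000))
bl=(d>0)&(X[...,2]>.055)&(X[...,2]<.065);bl[360:]=0;bl[:,:195]=0;bl[:,445:]=0
q=X[bl];pr("60mm",q.min(0),q.max(0),cv2.minAreaRect(q[:,:2].astype(np.float32)*1000))
# bay side walls: inner faces by row of cloud at heights
for lo,hi,s in((.038,.046,"x-"),(.044,.052,"x+")):
    mm=(d>0)&(X[...,2]>lo)&(X[...,2]<hi);mm[:50]=0;mm[235:]=0
    mm[:,:320 if s=="x+" else 205]=0; mm[:,435 if s=="x+" else 320:]=0
    for v in(70,100,130,160,190,220):
        x=X[v][mm[v]];
        if len(x):pr(s,v,x[:,0].min(),x[:,0].max(),x[:,1].mean())
E
```

```text
rubber 4123 [ 0.5159 -0.3174  0.0597] dir [ 0.1214 -0.9926] len [-0.0515  0.0529] wid [-0.0116  0.011 ] ztop 0.0627
centre [ 0.5156 -0.3182]
px ends [ 0.5087 -0.2652  0.06  ] [ 0.5233 -0.3711  0.06  ] mid [ 0.516  -0.3182  0.06  ] len 0.1069
stand ((515.6322631835938, -319.6671447753906), (79.61662292480469, 149.60511779785156), 7.749394416809082)
clip L 675 [0.582  0.1108 0.0706] [0.5696 0.1046 0.0111] [0.5921 0.1225 0.0786]
302 331 23 46
clip R 453 [ 0.5859 -0.0355  0.0704] [ 0.5759 -0.0411  0.0591] [ 0.5956 -0.0297  0.0778]
309 334 230 248Traceback (most recent call last):
  File "<stdin>", line 24, in <module>
  File "<stdin>", line 8, in pr
    return _wrapfunc(a, 'round', decimals=decimals, out=out)
    return _wrapit(obj, method, *args, **kwds)
    conv = _array_converter(obj)
ValueError: setting an array element with a sequence. The requested array has an inhomogeneous shape after 1 dimensions. The detected shape was (2,) + inhomogeneous part.
```

```bash
python3 - <<'E'
from h import *
c=camera_info("wrist")
f=np.load("prn.npz");p,d,T=f["p"].astype(int),f["d"].astype(float),f["T"]
v,u=np.mgrid[:480,:640];X=np.stack([(u-c["cx"])/c["fx"]*d,(v-c["cy"])/c["fy"]*d,d],-1)@T[:3,:3].T+T[:3,3]
def rect(m,s): 
    q=(X[m][:,:2]*1000).astype(np.float32);print(s,len(q),cv2.minAreaRect(q),np.round(np.percentile(q,[1,99],axis=0),1).tolist())
def box(r,h):
    m=np.zeros(d.shape,bool);m[r]=True;return m&(d>0)&(X[...,2]>h[0])&(X[...,2]<h[1])
k=box(np.s_[285:362,285:365],(.094,.106));print("knob",np.median(X[k][:,2]),cv2.minEnclosingCircle((X[k][:,:2]*1000).astype(np.float32)))
rect(box(np.s_[0:360,190:445],(.056,.064)),"60mm tops")
pod=box(np.s_[245:360,195:445],(.056,.064));rect(pod,"pod")
rect(box(np.s_[0:24,190:445],(.056,.064)),"y+ wall")
for s,r,h in(("x-",np.s_[60:220,200:300],(.040,.046)),("x+",np.s_[60:220,340:445],(.044,.051))):
    m=box(r,h);rect(m,s)
    e=[(X[v][m[v]][:,1].mean(),X[v][m[v]][:,0].min(),X[v][m[v]][:,0].max()) for v in range(60,220,5) if m[v].sum()>3]
    e=np.array(e);print([np.round(np.polyfit(e[:,0],e[:,i],1),4) for i in(1,2)])
for r in(np.s_[48:75,284:352],np.s_[205:232,290:354]):
    m=box(r,(.05,.07))&(p.max(-1)<60);rect(m,"notch arms");print(np.percentile(X[m][:,2],98))
E
```

```text
knob 0.0989317792087964 ((587.8726196289062, -107.56446075439453), 20.706586837768555)
60mm tops 21325 ((585.0452880859375, -4.85540771484375), (169.37928771972656, 274.516357421875), 1.5022871494293213) [[504.1, -139.6], [669.5, 131.6]]
pod 17437 ((587.3760375976562, -93.89718627929688), (169.39630126953125, 96.26478576660156), 1.4525290727615356) [[504.9, -140.1], [669.8, -50.9]]
y+ wall 3260 ((581.539306640625, 126.13077545166016), (169.24020385742188, 12.434670448303223), 1.4747394323349) [[499.5, 121.9], [663.7, 133.2]]
x- 2874 ((504.3189697265625, 36.46466064453125), (124.5160140991211, 37.53992462158203), 88.6291275024414) [[487.5, -24.2], [519.4, 97.7]]
[array([0.0705, 0.4907]), array([-0.0439,  0.5172])]
x+ 3179 ((660.7889404296875, 37.03770446777344), (16.289396286010742, 122.66046142578125), 1.5303914546966553) [[652.2, -22.6], [669.0, 96.9]]
[array([-0.0278,  0.6543]), array([-0.0252,  0.669 ])]
notch arms 438 ((582.5692138671875, 99.1026382446289), (43.836875915527344, 7.124648571014404), 1.0904358625411987) [[560.9, 95.4], [603.7, 102.5]]
0.06615600898136072
notch arms 414 ((585.6854858398438, -24.459762573242188), (45.22002029418945, 7.341462135314941), 1.1131398677825928) [[563.2, -28.3], [608.2, -20.6]]
0.06586841784439385
```

Everything checks out: notch, clip, case and knob measurements agree to 0.5 mm, giving printer origin (0.584, 0.0375) with yaw 0.026. The roller is at (0.5157, -0.3185) with yaw 0.13. Next I grasp it.

```bash
python3 - <<'E'
from h import *
P=np.array([.5157,-.3187]);q=down(.13)
movep([*P,.10],q); servo_line([*P,.0315],q,v=.06); print(get_tcp_pos(),get_force())
close_gripper(50); pause(.2)
print(get_tcp_pos(),get_finger_gap(),get_gripper_force(),get_force())
servo_line([*P,.16],q,v=.1)
print(get_tcp_pos(),get_finger_gap(),get_force(),get_wrist_torque())
S=[.584,.0375]
servo_line([*S,.16],down(.026),v=.12); pause(.2)
pos,qq=get_tcp_pos(),get_eef_rot();im,d=read_camera("wrist")
cv2.imwrite("pics/held.png",im[:,:,::-1]);np.savez("held.npz",p=im,d=d,T=wristT(pos,qq))
print(pos,R.from_quat(qq,scalar_first=True).as_matrix()[:2,1],get_clock())
E
```

```text
[ 0.51611298 -0.31893774  0.03202604] [-0.22260386  0.81842594  0.13968157]
[ 0.51584396 -0.31867968  0.03149221] 0.023980365469130384 49.73170906305313 [ 1.2629802  -0.38192696 -1.12509467]
[ 0.51513992 -0.31832038  0.15893753] 0.02381000884047549 [-0.03341661 -0.15223149 -2.48752214] [-0.07250455  0.0272224   0.00193949]
[0.58397033 0.03734223 0.1599894 ] [0.99966723 0.0257961 ] 12.325
```

View pics/held.png

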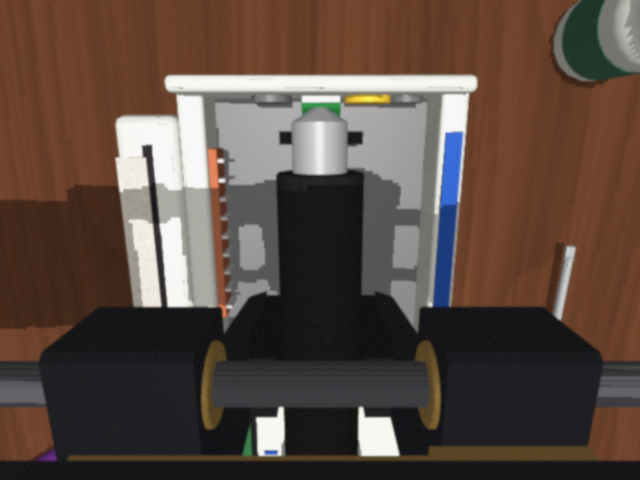

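The roller is held level between the fingers, with its steel end at (320,140) above the far notch, nicely centred (notch ears at 285 and 358). I check its tilt and axial offset with depth, then press.

```bash
cat > chk.py <<'E'
from h import *
def roller(nm,r,zr):
    c=camera_info("wrist");f=np.load(nm+".npz");d,T=f["d"].astype(float),f["T"]
    v,u=np.mgrid[:480,:640];X=np.stack([(u-c["cx"])/c["fx"]*d,(v-c["cy"])/c["fy"]*d,d],-1)@T[:3,:3].T+T[:3,3]
    m=np.zeros(d.shape,bool);m[r]=True;m&=(d>0)&(X[...,2]>zr[0])&(X[...,2]<zr[1])
    yp=np.array([-np.sin(.026),np.cos(.026)]);xp=np.array([yp[1],-yp[0]]);out=[]
    for w in range(r[0].start,r[0].stop,10):
        q=X[w][m[w]]
        if len(q)>5:
            e=(q[:,:2]-[.584,.0375]);out.append((w,(e@yp).mean()*1e3,(e@xp).min()*1e3,(e@xp).max()*1e3,np.percentile(q[:,2],95)*1e3))
    print(np.round(out,1))
E
python3 - <<'E'
from chk import *
roller("held",np.s_[100:290,270:370],(.165,.21))
E
```

```text
[[110.   70.9  -3.4   2.6 181.4]
 [120.   68.1  -7.3   6.6 185.6]
 [130.   65.5  -8.2   7.4 186. ]
 [140.   62.9  -8.2   7.5 185.8]
 [150.   60.2  -8.3   7.1 186.1]
 [160.   57.5  -8.    7.2 186.3]
 [170.   54.6 -10.1  10.1 186.1]
 [180.   52.4 -12.9  12.4 190.6]
 [190.   49.7 -12.8  12.4 190.7]
 [200.   47.  -12.6  12.5 190.7]
 [210.   44.2 -12.9  12.2 190.8]
 [220.   41.4 -12.6  12.3 191.1]
 [230.   38.5 -12.7  12.3 190.4]
 [240.   35.6 -12.8  12.5 190.6]
 [250.   32.7 -12.8  12.7 190.6]
 [260.   29.7 -12.7  12.4 190.5]
 [270.   26.8 -12.7  12.4 190.6]
 [280.   23.7 -12.7  12.5 190.7]]
```

The roller is level, centred to 0.3 mm, and its axis is about 18 mm above the TCP. Now I press it in.

```bash
python3 - <<'E'
from h import *
S=[.584,.0375];q=down(.026)
servo_line([*S,.07],q,v=.12); print(get_tcp_pos(),get_force())
for z in (.06,.05,.044,.040,.036,.0345):
    h=servo_line([*S,z],q,v=.04,max_force=40); print(z,h,get_tcp_pos().round(4) if hasattr(get_tcp_pos(),'round') else get_tcp_pos(),np.round(get_force(),1),get_clock())
    if h:break
E
```

```text
[0.58473995 0.03753143 0.07070137] [ 0.71429317  0.58180995 -1.61084722]
0.06 False [0.5837 0.0375 0.0598] [-0.4 -0.2 -1.5] 13.625
0.05 False [0.5853 0.0375 0.0507] [1.9 0.3 2.3] 14.025
0.044 False [0.585  0.0373 0.0445] [ 2.  -0.3  2.1] 14.325
0.04 False [0.5835 0.0372 0.0395] [ 1.4 -1.5 -0.8] 14.575
0.036 False [0.5842 0.0374 0.0358] [ 1.5 -1.   0.3] 14.825
0.0345 False [0.5842 0.0374 0.0357] [-1.4 -2.1 10. ] 15.075
```

Contact came at TCP z 0.0357, just where seated should be. I release, back off, and look.

```bash
python3 - <<'E'
from chk import *
S=[.584,.0375];q=down(.026)
gripper_open(); pause(.1); servo_line([*S,.13],q,v=.12); servo_line([.584,-.02,.25],q,v=.2); pause(.2)
pos,qq=get_tcp_pos(),get_eef_rot();im,d=read_camera("wrist")
cv2.imwrite("pics/seat.png",im[:,:,::-1]);np.savez("seat.npz",p=im,d=d,T=wristT(pos,qq))
print(pos,get_force(),get_clock());roller("seat",np.s_[20:260,290:350],(.045,.09))
E
```

```text
[ 0.58303996 -0.01942811  0.24807199] [-0.4572971  -0.73741677 -0.66376362] 18.225
[[ 20.   84.4 -25.3  17.2  66.1]
 [ 30.   74.9  -9.7   9.3  75.5]
 [ 40.   70.   -9.9   9.6  67.6]
 [ 50.   64.6 -22.7  17.   65.1]
 [ 60.   58.3 -19.6  17.4  61.7]
 [ 70.   50.8 -12.4  12.4  67.7]
 [ 80.   44.2 -12.5  12.6  66.9]
 [ 90.   37.4 -12.5  12.7  67.1]
 [100.   30.5 -12.6  12.9  66.7]
 [110.   23.6 -12.6  12.9  67.2]
 [120.   16.5 -11.8  12.2  67.1]
 [130.    9.4 -11.9  12.2  66.8]
 [140.    2.2 -11.9  12.4  67.3]
 [150.   -5.  -12.   12.5  66.9]
 [160.  -12.4 -12.1  12.6  67.7]
 [170.  -19.8 -12.1  12.8  67.1]
 [180.  -27.4 -12.2  12.9  66.8]
 [190.  -34.9 -12.2  12.   67.4]
 [200.  -42.7 -12.2  12.2  67.3]
 [210.  -50.5 -12.3  12.3  67.6]
 [220.  -59.3 -22.4  19.2  63.4]
 [230.  -67.3  -7.6   7.7  61.8]
 [240.  -73.   -9.8   9.7  71.1]
 [250.  -80.8 -28.8   9.5  77. ]]
```

View pics/seat.png

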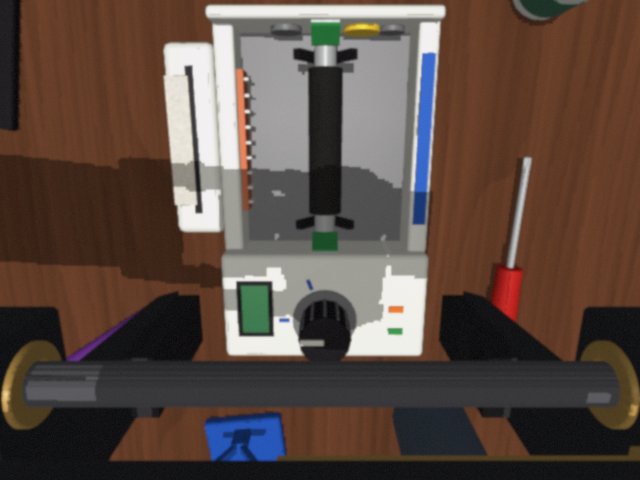

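The roller is seated. Its top is level at 67 mm along its whole length, it is centred, and both ends show under the green noses at (325,33) and (325,241). Next is the knob.

```bash
python3 - <<'E'
from h import *
K=[.5878,-.1075];q=down(.6)
movep([*K,.14],q); servo_line([*K,.0655],q,v=.08); print(get_tcp_pos(),get_force())
close_gripper(30); pause(.1); print(get_finger_gap(),get_force(),get_wrist_torque())
j0=np.array(get_joint_positions());print(j0)
for t in(.4,.8,1.1,1.17,1.23,1.27):
    j=j0.copy();j[5]+=t;movej(j);pause(.1);print(t,get_joint_positions()[5]-j0[5],np.round(get_wrist_torque(),3),np.round(get_force(),1),get_clock())
im,d=read_camera("side");cv2.imwrite("pics/k.png",im[:,:,::-1])
E
```

```text
[ 0.58837535 -0.10768122  0.06608517] [ 0.21039483 -0.46393659 -0.16242783]
0.03909071213174365 [ 2.45424075  2.07636196 -0.92414077] [ 0.27425846 -0.27301049  0.04434728]
[-2.22211490e-01  2.82378829e-01  1.92490793e+00  6.29759190e-04
  9.33498235e-01 -8.22573428e-01]
0.4 0.3977828157883199 [0.037 0.121 0.065] [-0.2  0.9  0.1] 21.4917
0.8 0.7973312258276924 [-0.008  0.446  0.064] [-2.5  0.4  0.9] 22.0583
1.1 1.096860309137106 [-0.018  0.925  0.045] [-4.7  0.3  4.3] 22.55
1.17 1.167828188515177 [0.067 0.934 0.068] [-5.1  0.3  4.5] 22.9
1.23 1.2269836321509633 [0.017 0.975 0.42 ] [-5.1  0.1  3.5] 23.25
1.27 1.2669846457798588 [0.009 1.075 0.425] [-5.8  0.6  3.9] 23.6
```

The torque jumped to 0.42 N m at about 1.2 rad, so the knob is at its stop. I let go, rise, and check.

```bash
python3 - <<'E'
from chk import *
gripper_open(); pause(.6); p=get_tcp_pos(); servo_line([p[0],p[1],.16],v=.1)
q=down(.026); movep([.584,-.02,.25],q); pause(.3)
pos,qq=get_tcp_pos(),get_eef_rot();im,d=read_camera("wrist")
np.savez("end.npz",p=im,d=d,T=wristT(pos,qq));t,_=read_camera("top")
a=im[:370,150:480,::-1];b=cv2.resize(t[140:330,110:450,::-1],None,fx=1.3,fy=1.3)
o=np.zeros((370,330+b.shape[1],3),np.uint8);o[:,:330]=a;o[:b.shape[0],330:]=b;cv2.imwrite("pics/end.png",o)
print(pos,get_clock());roller("end",np.s_[60:215,290:350],(.045,.09))
E
```

```text
[ 0.58330262 -0.02081758  0.24830767] 27.175
[[ 60.   57.3 -12.7  12.6  62. ]
 [ 70.   49.4 -12.6  12.3  66.9]
 [ 80.   42.7 -12.6  12.4  67.2]
 [ 90.   35.9 -11.9  12.5  67.3]
 [100.   29.  -12.   12.6  67.3]
 [110.   22.1 -12.   12.7  67.3]
 [120.   15.1 -12.1  12.8  66.4]
 [130.    8.  -12.2  12.9  66.9]
 [140.    0.8 -12.2  12.1  66.7]
 [150.   -6.5 -12.4  12.2  66.8]
 [160.  -13.9 -12.4  12.3  66.9]
 [170.  -21.3 -12.5  12.2  67.2]
 [180.  -28.9 -12.6  12.4  66.4]
 [190.  -36.5 -12.7  12.4  67.3]
 [200.  -44.2 -11.9  12.6  66.9]
 [210.  -52.  -11.9  12.7  67.5]]
```

View pics/end.png

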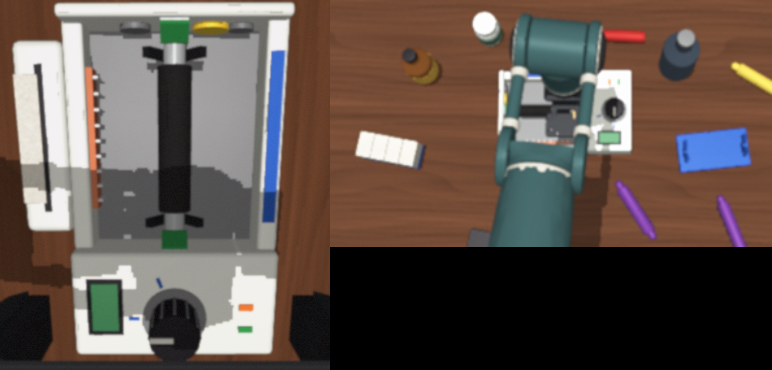

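The roller is still home, with its axis at (175,140) and the clips closed. The knob pointer at (160,341) is back at rest, pointing -x as at the start. The bystanders haven't moved and nothing is being touched.

```bash
python3 -c "
from plant import *
print(job_done())"
```

```text
the job is handed in; nothing more can be done
None
```

The platen roller is pressed home under both green clips, the feed knob was turned to its stop and sprang back to rest, and the job was handed in at about 27 s with the other things on the desk left where they were.

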